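Set the syringe on the pump to its marker ring with the hand wheel

TASK

On the syringe pump in the fume hood, roll the knurled hand wheel at the end of the lead screw under a fingertip, stroke by stroke, until the gap in the empty syringe has closed and the front face of its black stopper lies under the rubber marker ring on the barrel; do not run past the ring. The wheel is only rolled, never gripped between the fingers, and the pusher block, plunger and marker ring are not pushed by hand. Leave the flask, the bottle and the beaker standing where they are, and finish clear of everything.

Things in the scene. Friction and masses are not known exactly. Their poses are not given: they have to be found in the camera images.
- pump: Syringe pump, fixed to the bench: light grey case 300 x 130 x 75 mm high, syringe and drive on top (highest part 165 mm). Origin: under the case's centre, at bench height. y axis: along syringe and lead screw, from the syringe's tip (-y) to the hand wheel (+y end); x axis: to the side with the keys and blank display; z up.
- wheel_centre (a point): Centre of the knurled aluminium wheel, 105 mm above the bench, 165 mm along the pump's y from its origin; axes as the pump's. It turns about y: 43 mm diameter over 24 ridges, 14 mm wide. Free all round: the end plate (top 120 mm above the bench) is 21 mm from its near face, and the wheel overhangs the case's end. Drag 0.05 N m: 5 to 10 N of fingertip pressure rolls it; it stays where left.
- stopper_face (a point): Centre of the front face (facing -y) of the black rubber stopper, 27 mm in diameter, 14 mm long, inside the clear barrel (29 mm outside, axis 135 mm above the bench). It moves with the pusher block. Axes as the pump's. At the start it is 8 to 21 mm on the +y side of the marker ring.
- marker_ring: Thin black rubber ring slipped on round the outside of the syringe barrel, 33 mm outer diameter, 4 mm wide along y. Origin: its centre, on the barrel's axis; axes as the pump's. It could slide along the barrel but must stay where it is. The stopper is set when its front face lies under this ring, at the ring's centre.
- pusher: Grey pusher block, 90 x 32 x 66 mm, carrying the white plunger on its -y side. Origin: on the lead screw's axis, 141 mm on the +y side of the stopper's face; axes as the pump's. Driven along y by the wheel: rolling the top of the rim to the pump's +x (key side) moves it to -y, closing the gap, 12 mm a turn (1 mm per 11 mm of rim); the other way opens it. Not to be pushed.
- flask_mid (a point): Centre of the empty glass conical flask: 82 mm wide at the base, 138 mm high. Leave standing.
- bottle_mid (a point): Centre of the white plastic bottle with a green cap: 60 mm in diameter, 125 mm high. Leave standing.
- beaker_mid (a point): Centre of the small glass beaker: 52 mm in diameter, 70 mm high. Leave standing.

How it is judged:
By the outcome, as a careful person would: the job done as asked, in the order asked, and still so for the second after the job is handed in, with the robot touching nothing.
It also fails if it takes over 72 s, if anything falls off the work surface, if the arm or the gripper's body presses on something with over 40 N, if the wrist force passes 120 N, or if a joint passes its speed limit or range.

ROBOT

A 7-joint arm with a two-finger parallel gripper is mounted at the origin on the work surface. World frame = base frame: x ahead of the robot, y to its left, z up, the work surface at z = 0. Lengths are in mm, angles in rad, forces in N, time in s.
With the tool pointing down it reaches from about 400 to 875 mm from the base axis. Payload 19.3 kg.
Tool frame: the origin (TCP) lies at the very end of the fingers, on their centre line; the grasp point (between the pads) lies 19 mm behind it (grip_point_offset is the z of the grasp point in the tool frame, in mm); z points along the fingers, x is the direction in which the jaws open and shut, and the axes are right-handed (so a half turn about z gives the same grasp; the last joint's range is limited). The gripper opens to 85 mm and grips with 20 to 120 N. Pads are 22 mm wide; open, the fingers measure 114 mm over their backs; the gripper's body (76 mm by 85 mm) begins 54 mm behind the grasp point. The pads swing forward as they close: fully open they stand 13 mm farther back than shut.
Start: joints at [-0.07, 0.521, -0.036, 1.599, 0.021, 1.021, -0.113], TCP at [624.992, -0.025, 231.291] pointing down, gripper open.
Joint ranges: [-2.91, 2.91], [-0.3, 2.13], [-1.5, 1.42], [0.17, 2.43], [-1.26, 4.41], [0.16, 1.93], [-2.52, 2.52]. Speed limits (rad/s): [1.89, 1.89, 2.39, 2.39, 3.01, 3.01, 3.01].

INTERFACE

Orientations are given as a 3x3 rotation matrix whose columns are the frame's x, y, z axes.
In Python, from workcell import movep, movel, goto_joints, open_gripper, clamp, wait, inverse_kinematics, read_state, camera, PlanningError, finish_job, grip_point_offset gives the robot as it stands. Calls block until the motion is done:
- movep(position, orientation): joint-space move of the TCP to a pose.
- movel(position, frame=None, max_speed=150, guard=None): straight line of the TCP; frame=None keeps the orientation; max_speed is the mean speed in mm/s. With guard (N) it stops when the force on the tool has changed by that much, and returns True; else False.
- goto_joints(angles): joint-space move.
- open_gripper() and clamp(): open the fingers fully, or close them until they stop; the grip force is fixed at half the most.
- wait(seconds).
- inverse_kinematics(position, orientation): joint angles nearest the present ones, or None.
- read_state(): the state.
- camera(name): name is "scene" or "side" or "wrist"; returns a dict with "image" (480x640x3 uint8, blue, green, red), "range_z" (480x640 float32, mm along the optical axis (not along the pixel's ray), 0 where there is no reading), "fx", "fy", "cx", "cy" (pixels), "cam_to_world" (4x4, takes a point from camera to world coordinates). Camera axes: x right, y up, looking along -z (the intrinsics and any distortion apply to the point x, -y, -z); pixel columns grow to the right and rows downward; lengths in mm; the calibration is good to about 2 mm. A picture is of the moment at which its call begins.
A pose or a line that the arm cannot do raises PlanningError and nothing moves.
- finish_job(): hands the job in, once; it reports no verdict.
The state is a dict: "time": time; "qpos": joint angles; "qvel": joint speeds; "joint_efforts": joint torques, N m; "eef_pos": TCP position; "tool_rot": TCP orientation; "ft_force": force on the tool from outside, world axes, zero at the start; "torque": the same for the moment, N m; "finger_gap": finger opening in mm.
Only numpy, scipy, OpenCV 4.12 (cv2) and the standard library are available. Lean on these libraries where they do the work, as an engineer would, in place of code of your own. Each camera call takes 0.05 s, during which the arm holds its last target. There are 200 camera calls.

## Working session

There is one attempt and no reset: what is moved stays moved. The work goes in short steps, each a Python script; the robot and the scene stay as the last script left them, time stands still between calls to the robot, and variables do not carry over. Pictures are saved under pics/ and viewed, about 8 in all and at most 12, crops included, and the job is handed in when it is done.

```bash
mkdir -p pics; ls; cat > h.py <<'E'
import numpy as np, cv2
from workcell import *
def pts(c):
    v,u=np.mgrid[0:480,0:640]; z=c["range_z"]
    P=np.stack([(u-c["cx"])/c["fx"]*z,-(v-c["cy"])/c["fy"]*z,-z],-1)
    T=np.array(c["cam_to_world"]); return P@T[:3,:3].T+T[:3,3]
def proj(c,p):
    T=np.linalg.inv(np.array(c["cam_to_world"])); q=T[:3,:3]@np.array(p,float)+T[:3,3]
    return c["cx"]+c["fx"]*q[0]/-q[2], c["cy"]-c["fy"]*q[1]/-q[2]
def save(c,n): cv2.imwrite("pics/"+n+".png",c["image"])
E
python3 - <<'E'
from h import *
import pickle
for n in ["scene","side"]:
    c=camera(n); save(c,n); pickle.dump(c,open(n+".pkl","wb")); print(n,[k for k in c],np.round(c["cam_to_world"],2).tolist(),c["fx"],c["cx"])
print(read_state()["time"],grip_point_offset)
E
```

```text
pics
scene ['image', 'range_z', 'fx', 'fy', 'cx', 'cy', 'cam_to_world'] [[-0.33, -0.63, 0.7, 1099.71], [0.95, -0.21, 0.25, 127.06], [-0.01, 0.75, 0.67, 566.41], [0.0, 0.0, 0.0, 1.0]] 488.08908797050253 311.68592020314185
side ['image', 'range_z', 'fx', 'fy', 'cx', 'cy', 'cam_to_world'] [[-0.75, 0.37, -0.55, 184.65], [-0.66, -0.41, 0.63, 427.72], [0.01, 0.83, 0.56, 507.99], [0.0, 0.0, 0.0, 1.0]] 466.3122042685922 312.57477060672016
0.1 -18.700000000000003
```

View pics/scene.png

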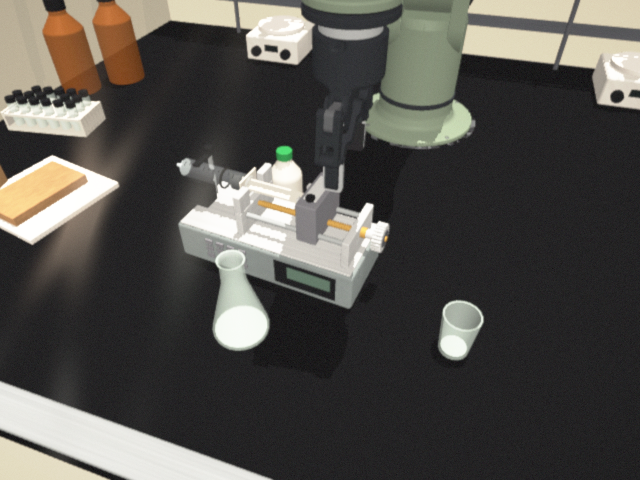

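View pics/side.png

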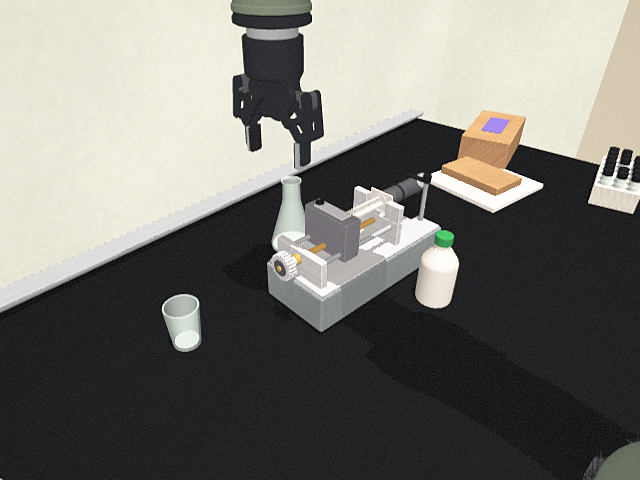

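Scene view: the pump lies with +y towards world +y. The wheel is at about (377,236), the dark block at (317,215) and the flask at (240,310). Side view: the wheel is at (286,265) with free space around it, and the beaker is at (183,322). Next I'll fit the pump pose from depth.

```bash
python3 - <<'E'
from h import *
import pickle
A=[]
for n,b in (("scene",(170,190,395,305)),("side",(262,195,442,332))):
    c=pickle.load(open(n+".pkl","rb")); P=pts(c); m=np.zeros((480,640),bool); m[b[1]:b[3],b[0]:b[2]]=1
    m&=c["range_z"]>0; Q=P[m]
    k=Q[(Q[:,2]>70)&(Q[:,2]<80)]; A.append(k); r=cv2.minAreaRect(k[:,:2].astype(np.float32)); print(n,len(k),r)
    for nm,uv in (("wheel",(377,236) if n=="scene" else (286,265)),("beak",(460,312) if n=="scene" else (182,325)),("flask",(240,310) if n=="scene" else (290,210)),("bottle",(287,170) if n=="scene" else (437,275))): print(nm,P[uv[1],uv[0]].round())
K=np.vstack(A)
r=cv2.minAreaRect(K[:,:2].astype(np.float32)); print(r,cv2.boxPoints(r))
E
```

```text
scene 5759 ((619.0826416015625, -124.5025634765625), (298.36785888671875, 238.32135009765625), 86.25457000732422)
wheel [591.  43. 118.]
beak [629. 173.  49.]
flask [ 735. -104.   67.]
bottle [ 444. -149.   94.]
side 3602 ((545.0048828125, -105.36648559570312), (299.14739990234375, 249.96273803710938), 42.618282318115234)
wheel [561.  52. 117.]
beak [629. 189.  56.]
flask [ 702. -104.   87.]
bottle [ 416. -132.   69.]
((558.3551025390625, -119.24755859375), (306.2958679199219, 277.2009582519531), 47.008033752441406) [[ 352.54495 -136.75642]
 [ 555.3034  -325.7786 ]
 [ 764.1653  -101.73869]
 [ 561.4068    87.28348]]
```

```bash
cat > pose.py <<'E'
from h import *
import pickle
M=np.zeros((800,800),np.uint8)  # 1mm cells, x 200.., y -500..
W=[]
for n in ("scene","side"):
    c=pickle.load(open(n+".pkl","rb")); P=pts(c); ok=c["range_z"]>0
    Q=P[ok&(P[...,2]>71)&(P[...,2]<79)]
    i=(Q[:,:2]-[200,-500]).astype(int); i=i[((i>=0)&(i<800)).all(1)]; m=np.zeros_like(M); m[i[:,0],i[:,1]]=255; M|=m
    W.append(P[ok&(P[...,2]>12)])
M=cv2.morphologyEx(M,cv2.MORPH_CLOSE,np.ones((7,7)));M=cv2.morphologyEx(M,cv2.MORPH_OPEN,np.ones((15,15)))
n,l,s,_=cv2.connectedComponentsWithStats(M); k=1+s[1:,4].argmax()
r=cv2.minAreaRect(np.argwhere(l==k).astype(np.float32)); print("rect",np.array(r[0])+[200,-500],r[1:],s[k,4])
cv2.imwrite("pics/top.png",M.T)
from scipy.optimize import minimize
w=np.vstack(W)
# maximise coverage of 130x300 template over comp mask
pt=np.argwhere(l==k)+[200.5,-499.5]
def cost(p):
    a=p[2]; d=pt-p[:2]; y=d@[-np.sin(a),np.cos(a)]; x=d@[np.cos(a),np.sin(a)]
    e=np.maximum(0,abs(x)-65)+np.maximum(0,abs(y)-150); return np.minimum(e,10).sum()
c0=np.array(r[0])+[200,-500]
best=min((minimize(cost,[*c0,a],method="Nelder-Mead",options=dict(xatol=.05,fatol=.1,initial_simplex=np.array([[*c0,a],[c0[0]+8,c0[1],a],[c0[0],c0[1]+8,a],[*c0,a+.1]]))) for a in np.linspace(-.7,.7,15)),key=lambda o:o.fun)
print(best.x,best.fun)
p=best.x;a=p[2]; d=w[:,:2]-p[:2]; L=np.c_[d@[np.cos(a),np.sin(a)],d@[-np.sin(a),np.cos(a)],w[:,2]]
wh=L[(abs(L[:,0])<50)&(L[:,1]>150)&(L[:,1]<190)&(L[:,2]>80)&(L[:,2]<135)]
print("wheel",len(wh),np.percentile(wh,[1,50,99],axis=0).round(1))
cs=L[(abs(L[:,0])<80)&(abs(L[:,1])<170)&(L[:,2]>15)&(L[:,2]<70)]
print("case",np.percentile(cs,[1,99],axis=0).round(1))
pu=L[(abs(L[:,0])<48)&(abs(L[:,1])<135)&(L[:,2]>145)]
print("top pts",np.percentile(pu,[1,50,99],axis=0).round(1))
E
python3 pose.py
```

```text
rect [562.01898193 -78.96673584] ((165.0960235595703, 128.02890014648438), 84.2007827758789) 16324
[ 5.59890648e+02 -9.62742601e+01 -1.12971431e-01] 0.0
wheel 32 [[ -9.8 150.   94.7]
 [ -0.7 150.6 103.9]
 [  7.9 151.7 113.5]]
case [[ -67.1 -162.5   15.7]
 [  70.3  127.2   69.7]]
top pts [[ -45.1 -120.6  145.3]
 [  12.8  103.8  322.9]
 [  46.2  134.1  444. ]]
```

View pics/top.png

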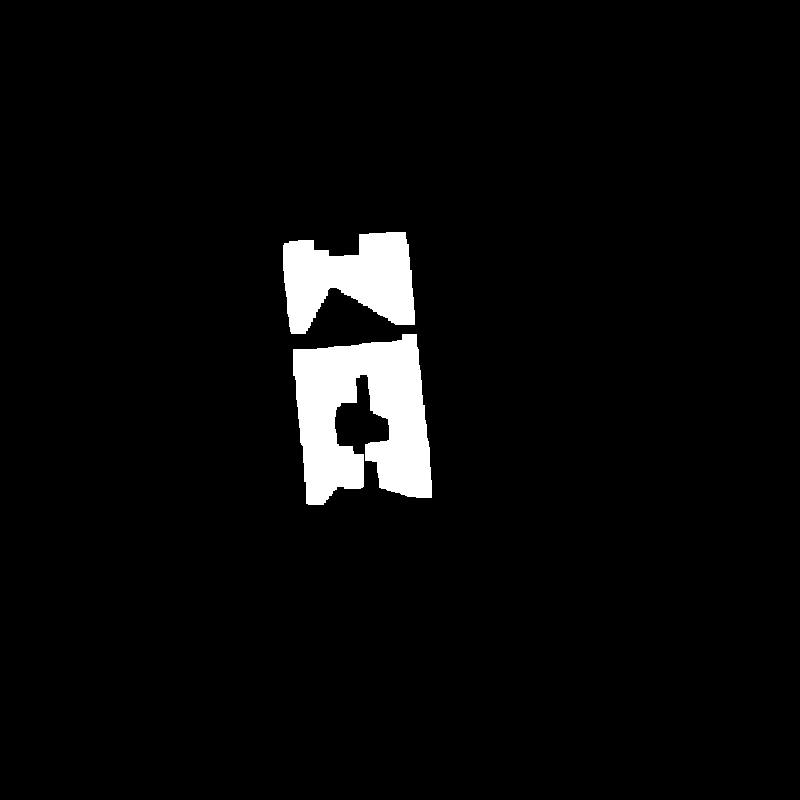

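```bash
cat >> pose.py <<'E'
print("----")
r=cv2.minAreaRect(np.argwhere(M>0).astype(np.float32)); print(np.array(r[0])+[200,-500],r[1:])
a=-np.deg2rad(90-r[2]); c0=np.array(r[0])+[200,-500]
d=w[:,:2]-c0; L=np.c_[d@[np.cos(a),np.sin(a)],d@[-np.sin(a),np.cos(a)],w[:,2]]
f=L[(L[:,2]>15)&(L[:,2]<68)&(abs(L[:,0])<50)]
for lo,hi in((100,200),(-200,-100)):
    g=f[(f[:,1]>lo)&(f[:,1]<hi)]; print("end wall",len(g),np.percentile(g[:,1],[5,50,95]) if len(g) else "")
    if lo>0:
        g=g[(g[:,1]>130)]; print(np.polyfit(g[:,0],g[:,1],1))
f=L[(L[:,2]>15)&(L[:,2]<68)&(abs(L[:,1])<130)]
for s in(1,-1):
    g=f[(s*f[:,0]>55)&(s*f[:,0]<75)]; print("side wall",len(g),np.percentile(g[:,0],[5,50,95]),np.polyfit(g[:,1],g[:,0],1))
g=L[(abs(L[:,0])<50)&(L[:,1]>150)&(L[:,1]<200)&(L[:,2]>82)&(L[:,2]<135)]
print("wheel",len(g),np.percentile(g,[2,50,98],axis=0).round(1))
g=L[(abs(L[:,0])<48)&(L[:,2]>155)&(L[:,2]<180)&(L[:,1]<140)]
print("155+",np.percentile(g,[2,50,98],axis=0).round(1), "c0",c0,"a",a)
E
python3 pose.py | sed -n '/----/,$p'
```

```text
----
[ 556.7633667 -130.7142334] ((269.1233825683594, 128.02890014648438), 84.2007827758789)
end wall 1439 [159.67783415 160.6753272  161.58780648]
[2.73053594e-04 1.60652334e+02]
end wall 0 
side wall 3200 [64.7577004  66.6615053  69.06393612] [6.68772870e-03 6.67036698e+01]
side wall 2263 [-66.65857027 -65.6182128  -64.51009117] [ 2.02988861e-04 -6.56046618e+01]
wheel 1151 [[-21.2 151.7  87.7]
 [  1.4 179.2 110.5]
 [ 21.9 184.7 125.2]]
155+ [[ -45.3 -127.6  155.4]
 [   3.8   80.8  159.7]
 [  45.6   95.6  165.1]] c0 [ 556.7633667 -130.7142334] a -0.10121543459927901
```

```bash
cat >> h.py <<'E'
a=-0.1005
X=np.array([np.cos(a),np.sin(a),0]);Y=np.array([-np.sin(a),np.cos(a),0]);Z=np.array([0,0,1.])
O=np.array([558.25,-120.1,0])
def P2W(p): return O+X*p[0]+Y*p[1]+Z*p[2]
def W2P(p): d=np.asarray(p)-O; return np.stack([d@X,d@Y,d@Z],-1)
Rs=[np.c_[Y,X,-Z],np.c_[-Y,-X,-Z],np.c_[X,-Y,-Z],np.c_[-X,Y,-Z]]
E
python3 - <<'E'
from h import *
s=read_state(); R=np.array(s["tool_rot"]); print(R.round(2).tolist())
c=camera("wrist"); save(c,"w0"); T=np.array(c["cam_to_world"])
t=R.T@(T[:3,3]-s["eef_pos"]); d=R.T@-T[:3,2]; print("t",t.round(1),"d",d.round(3),"up",(R.T@T[:3,1]).round(3))
q0=np.array(s["qpos"])
tgt=P2W([0,-85,140])
for i,Rr in enumerate(Rs):
    z=300; cz=z+(Rr@t)[2]; D=Rr@d; k=(140-cz)/D[2]; tcp=tgt-k*D-Rr@t
    for nm,p in(("look",tcp),("roll",P2W([0,165,140]))):
        q=inverse_kinematics(p,Rr); print(i,nm,p.round(),None if q is None else np.round(q,2).tolist(), k)
E
```

```text
[[1.0, 0.0, -0.0], [0.0, -1.0, -0.0], [-0.0, 0.0, -1.0]]
t [   1.1  -83.6 -143.9] d [-0.     0.325  0.946] up [ 0.    -0.946  0.325]
0 look [ 529. -204.  300.] [0.51, 0.38, -0.33, 1.66, 0.13, 1.13, 1.61] 321.3163682702113
0 roll [575.  44. 140.] [0.09, 0.58, -0.38, 1.8, 0.28, 0.82, 1.04] 321.3163682702113
1 look [ 571. -206.  300.] [-0.03, 0.46, 0.41, 1.58, -0.19, 1.14, -1.25] 321.3163682702113
1 roll [575.  44. 140.] [-0.41, 0.58, 0.33, 1.83, -0.26, 0.77, -1.62] 321.3163682702113
2 look [ 551. -184.  300.] [0.21, 0.39, 0.02, 1.64, -0.01, 1.12, 0.13] 321.3163682702113
2 roll [575.  44. 140.] [-0.16, 0.56, -0.03, 1.81, 0.02, 0.77, -0.3] 321.3163682702113
3 look [ 549. -226.  300.] [-0.42, 0.72, 1.23, 1.64, -0.7, 1.3, -2.31] 321.3163682702113
3 roll [575.  44. 140.] [0.33, 0.66, -0.74, 1.79, 0.55, 0.92, 2.39] 321.3163682702113
```

View pics/w0.png

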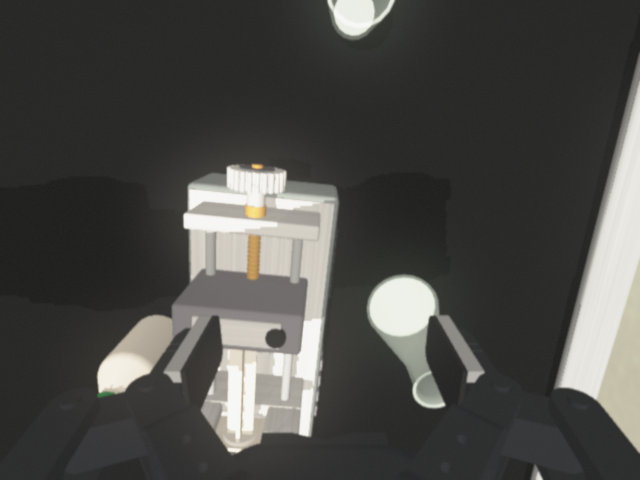

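Wrist view from the start: the wheel is at (257,178), the end plate at (252,222), the block at (240,305) and the flask at (404,305). Orientation 0 lets the camera look square across the barrel and also suits the rolling. I'll close the gripper and take a closer look at the ring.

```bash
cat >> h.py <<'E'
R0=Rs[0]; tc=np.array([1.1,-83.6,-143.9]); dc=np.array([0,.325,.946])
def look_tcp(tgt,z):
    cz=z+(R0@tc)[2]; D=R0@dc; return tgt-(tgt[2]-cz)/D[2]*D-R0@tc
E
python3 - <<'E'
from h import *
import pickle
clamp()
movep(look_tcp(P2W([0,-85,140]),235),R0)
c=camera("wrist"); save(c,"w1"); pickle.dump(c,open("w1.pkl","wb"))
for y in (-100,-80,-60): print(y,[round(v) for v in proj(c,P2W([0,y,135]))])
print(read_state()["time"],read_state()["finger_gap"])
E
```

```text
-100 [304, 240]
-80 [332, 240]
-60 [360, 240]
2.5083 0.12771260439951726
```

View pics/w1.png

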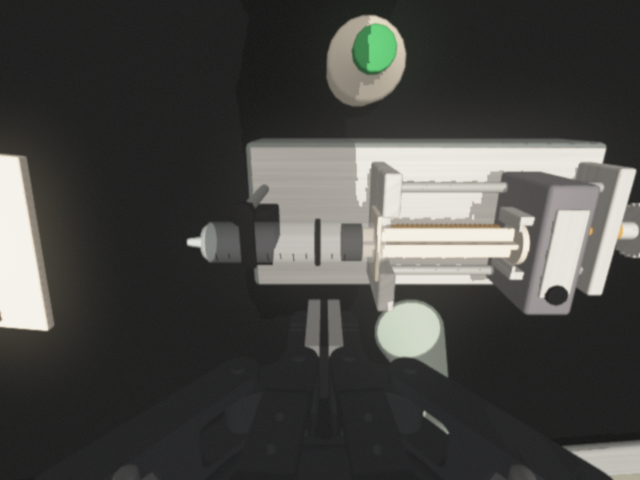

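The ring is at about u=318 and the stopper runs from u≈341 to 362, at 1.4 px/mm, so the gap is about 16 mm. I'll refine that from the grey profile and then try a first stroke.

```bash
cat >> h.py <<'E'
def y_of(c,u,v,z=135):
    T=np.array(c["cam_to_world"]); d=T[:3,:3]@[(u-c["cx"])/c["fx"],-(v-c["cy"])/c["fy"],-1]
    p=T[:3,3]+d*(z-T[2,3])/d[2]; return W2P(p)
def profile(c,y0=-110,y1=-50,x=(-4,-2,0,2,4)):
    """grey level along the barrel axis, sampled by pump y at the axis height"""
    ys=np.arange(y0,y1,.25); g=c["image"].mean(2).astype(np.float32); S=0
    for xx in x:
        uv=np.array([proj(c,P2W([xx,y,135])) for y in ys],np.float32)
        S=S+cv2.remap(g,uv[None,:,0],uv[None,:,1],cv2.INTER_LINEAR)[0]
    return ys,S/len(x)
E
python3 - <<'E'
from h import *
import pickle
c=pickle.load(open("w1.pkl","rb"))
ys,s=profile(c)
for i in range(0,len(ys),4): print(ys[i],int(s[i]),end=" | ")
print(y_of(c,318,240),y_of(c,341,240))
g=c["image"][225:260:5,300:370:2].mean(2).astype(int); print(g)
im=cv2.resize(c["image"][190:290,240:400],None,fx=5,fy=5,interpolation=cv2.INTER_CUBIC); cv2.imwrite("pics/w1c.png",im)
E
```

```text
-110.0 189 | -109.0 189 | -108.0 189 | -107.0 189 | -106.0 189 | -105.0 189 | -104.0 189 | -103.0 189 | -102.0 189 | -101.0 190 | -100.0 189 | -99.0 190 | -98.0 190 | -97.0 190 | -96.0 190 | -95.0 190 | -94.0 188 | -93.0 150 | -92.0 78 | -91.0 56 | -90.0 56 | -89.0 76 | -88.0 146 | -87.0 187 | -86.0 190 | -85.0 190 | -84.0 190 | -83.0 191 | -82.0 191 | -81.0 191 | -80.0 191 | -79.0 191 | -78.0 191 | -77.0 191 | -76.0 191 | -75.0 185 | -74.0 148 | -73.0 109 | -72.0 104 | -71.0 105 | -70.0 105 | -69.0 105 | -68.0 105 | -67.0 105 | -66.0 105 | -65.0 106 | -64.0 105 | -63.0 106 | -62.0 106 | -61.0 106 | -60.0 106 | -59.0 111 | -58.0 156 | -57.0 192 | -56.0 196 | -55.0 196 | -54.0 195 | -53.0 196 | -52.0 195 | -51.0 187 | [ -0.20252315 -89.76560608 135.        ] [ -0.18378178 -73.36138885 135.        ]
[[173 173 173 174 174 174 174 124  57  56 109 172 174 175 173 174 175 175
  174 175 160  91  86  86  86  87  88  86  86  88  90 158 176 176 157]
 [179 179 179 179 179 180 179 127  56  55 115 178 180 180 180 179 181 181
  181 181 154  97  96  95  96  98  98  98  96  98  97 140 195 196 196]
 [186 186 185 185 186 186 186 120  57  57 119 184 186 186 187 187 186 187
  187 186 147 100 102 103 103 102 103 103 103 104 104 133 200 203 203]
 [190 191 191 192 192 192 191 123  57  57 123 190 192 193 193 192 192 192
  193 193 153 105 107 105 107 107 107 106 107 108 107 131 196 198 197]
 [190 190 191 191 192 191 191 123  57  56 122 190 192 193 192 193 192 192
  193 193 152 105 105 106 106 105 106 106 107 107 107 132 194 196 195]
 [189 191 190 190 190 190 189 122  56  55 122 189 190 190 190 191 190 190
  191 191 151 102 103 103 104 103 104 104 104 104 106 142 202 204 204]
 [183 183 176 135 183 183 184 130  56  53 117 182 184 184 185 174 138 183
  186 185 153  98  80  94  98  98  98  97  99  99  98 150 197 198 196]]
```

View pics/w1c.png

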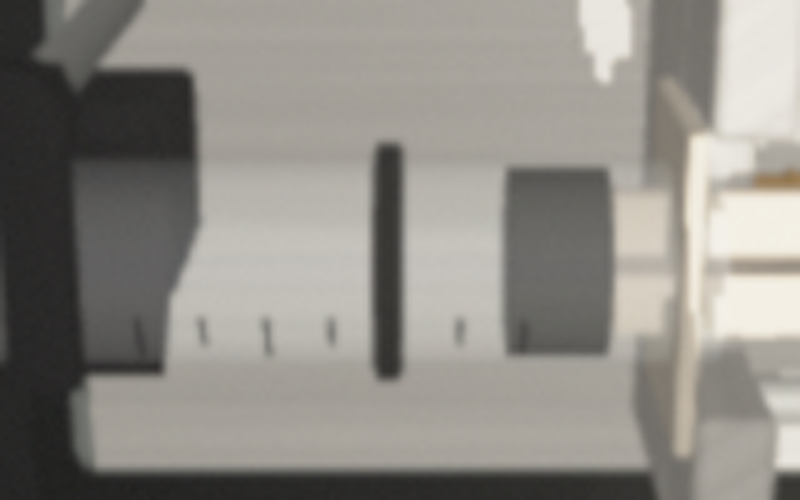

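Allowing for parallax, the ring centre is at y≈-90.2 and the stopper face at y≈-73.4. The back edge checks out too, since it gives a stopper length of 13.9 mm. That leaves about 16.8 mm to close, or roughly 185 mm of rim. Next is one test stroke with force logging.

```bash
python3 - <<'E'
from h import *
def st(n):
    s=read_state(); f=np.array(s["ft_force"]); print(n,round(s["time"],2),W2P(s["eef_pos"]).round(2),"f",[round(f@X,1),round(f@Y,1),round(f@Z,1)])
movep(P2W([-9,165,235]),R0)
movel(P2W([-9,165,134]),max_speed=250); st("above")
print(movel(P2W([-9,165,122]),max_speed=12,guard=5)); st("touch")
z=W2P(read_state()["eef_pos"])[2]
for x in (-4,1,6,9):
    movel(P2W([x,165,z-.3]),max_speed=40); st(x)
movel(P2W([9,165,134]),max_speed=150); st("up")
c=camera("scene"); save(c,"s1")
E
```

```text
above 4.05 [ -8.43 164.29 134.7 ] f [np.float64(-0.6), np.float64(0.2), np.float64(-0.5)]
True
touch 4.74 [ -8.94 165.07 126.05] f [np.float64(-2.1), np.float64(-1.1), np.float64(10.4)]
-4 5.03 [ -3.27 165.08 126.21] f [np.float64(1.2), np.float64(-0.3), np.float64(7.9)]
1 5.3 [  1.79 165.1  126.23] f [np.float64(0.8), np.float64(-0.5), np.float64(8.8)]
6 5.58 [  6.79 165.1  126.14] f [np.float64(1.8), np.float64(-0.3), np.float64(6.8)]
9 5.83 [  9.36 165.07 125.86] f [np.float64(2.0), np.float64(-0.2), np.float64(5.0)]
up 6.08 [  9.02 165.02 134.44] f [np.float64(0.9), np.float64(-0.0), np.float64(-0.7)]
```

```bash
cat >> h.py <<'E'
def st(n=""):
    s=read_state(); f=np.array(s["ft_force"]); print(n,round(s["time"],2),W2P(s["eef_pos"]).round(2).tolist(),"f",np.round([f@X,f@Y,f@Z],1).tolist())
def stroke(x0=-10,x1=10,press=.5):
    movel(P2W([x0,165,129]),max_speed=150)
    t=movel(P2W([x0,165,121]),max_speed=12,guard=5); z=W2P(read_state()["eef_pos"])[2]
    movel(P2W([(x0+x1)/2,165,z-press]),max_speed=45); st(f"mid touch={t} z={z:.2f}")
    movel(P2W([x1,165,z-press]),max_speed=45)
    movel(P2W([x1,165,131]),max_speed=150)
def look(n,yt):
    movel(P2W([10,165,190]),max_speed=300)
    movep(look_tcp(P2W([0,yt,140]),235),R0); wait(.15)
    c=camera("wrist"); save(c,n); T=np.array(c["cam_to_world"]); yc=W2P(T[:3,3])[1]; zc=T[2,3]
    ys,s=profile(c,-110,-45)
    k=[(ys[i]+.25*(150-s[i])/(s[i+1]-s[i])) for i in range(len(ys)-1) if (s[i]-150)*(s[i+1]-150)<0]
    print("yc",round(yc,2),"zc",round(zc),"crossings(z=135)",np.round(k,2).tolist(),"t",read_state()["time"])
    return c
E
python3 - <<'E'
from h import *
for i in range(3): stroke()
c=look("w2",-85)
E
```

```text
mid touch=True z=125.58 7.2 [1.49, 165.12, 126.04] f [1.9, -2.4, 13.6]
mid touch=True z=125.76 8.88 [1.44, 165.1, 126.09] f [0.8, -2.0, 13.1]
mid touch=True z=125.64 10.57 [1.53, 165.11, 126.06] f [3.9, -2.4, 13.3]
yc -84.93 zc 379 crossings(z=135) [-93.04, -88.02, -80.69, -65.66] t 12.75
```

Rolling works as expected: 78 mm of rim moved the stopper about 7.1 mm, leaving about 9.6 mm. Four more strokes, then another look with the camera centred on the ring.

```bash
python3 - <<'E'
from h import *
movep(P2W([-10,165,190]),R0)
for i in range(4): stroke()
c=look("w3",-90)
cv2.imwrite("pics/w3c.png",cv2.resize(c["image"][190:290,240:400],None,fx=5,fy=5,interpolation=cv2.INTER_CUBIC))
ys,s=profile(c,-97,-70)
print([(float(y),int(v)) for y,v in zip(ys,s)][::2])
E
```

```text
mid touch=True z=125.73 15.12 [1.12, 165.12, 126.14] f [0.9, -1.0, 10.4]
mid touch=True z=125.51 16.82 [1.6, 165.13, 126.04] f [1.9, -1.2, 15.4]
mid touch=True z=125.80 18.5 [1.36, 165.12, 126.09] f [0.8, -1.5, 12.5]
mid touch=True z=125.52 20.2 [1.59, 165.12, 126.04] f [2.2, -1.2, 14.9]
yc -89.93 zc 379 crossings(z=135) [-92.69, -72.68] t 22.3917
[(-97.0, 189), (-96.5, 189), (-96.0, 189), (-95.5, 190), (-95.0, 190), (-94.5, 189), (-94.0, 188), (-93.5, 183), (-93.0, 164), (-92.5, 136), (-92.0, 98), (-91.5, 72), (-91.0, 59), (-90.5, 55), (-90.0, 55), (-89.5, 59), (-89.0, 69), (-88.5, 90), (-88.0, 111), (-87.5, 121), (-87.0, 115), (-86.5, 108), (-86.0, 105), (-85.5, 104), (-85.0, 104), (-84.5, 104), (-84.0, 104), (-83.5, 104), (-83.0, 104), (-82.5, 104), (-82.0, 105), (-81.5, 105), (-81.0, 104), (-80.5, 104), (-80.0, 104), (-79.5, 105), (-79.0, 105), (-78.5, 105), (-78.0, 105), (-77.5, 105), (-77.0, 105), (-76.5, 105), (-76.0, 105), (-75.5, 105), (-75.0, 105), (-74.5, 105), (-74.0, 107), (-73.5, 114), (-73.0, 135), (-72.5, 158), (-72.0, 182), (-71.5, 190), (-71.0, 194), (-70.5, 195)]
```

View pics/w3c.png

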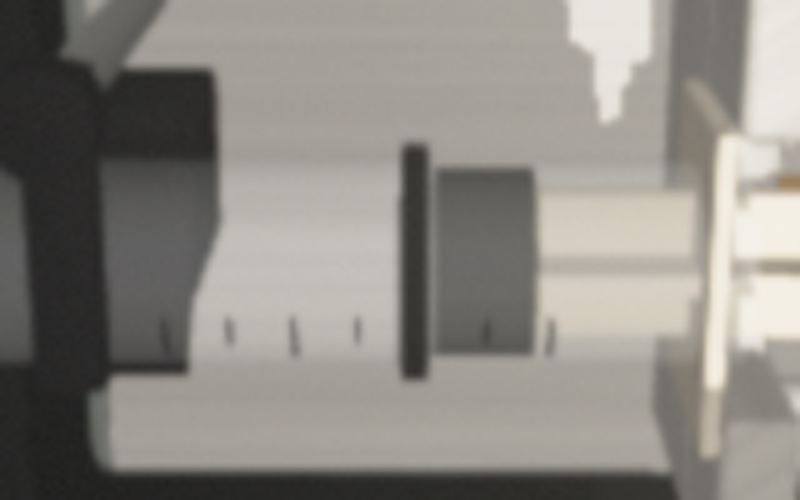

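The view shows the ring centred at crop x≈414 and the stopper from 436 to 536. The front edge gives about 2.9 mm remaining and the rear edge 2.7 mm. I'll roll about 30 mm of rim and then verify from the stopper's rear edge.

```bash
python3 - <<'E'
from h import *
movep(P2W([-10,165,190]),R0)
stroke(); stroke(-5,5)
c=look("w4",-83)
cv2.imwrite("pics/w4c.png",cv2.resize(c["image"][190:290,240:400],None,fx=5,fy=5,interpolation=cv2.INTER_CUBIC))
ys,s=profile(c,-97,-70)
print([(float(y),int(v)) for y,v in zip(ys,s)][::2])
E
```

```text
mid touch=True z=125.74 24.77 [1.14, 165.1, 126.16] f [2.4, -0.9, 11.1]
mid touch=True z=126.18 26.3 [0.99, 165.07, 126.19] f [0.5, -0.5, 9.9]
yc -82.91 zc 379 crossings(z=135) [-93.15, -75.76] t 28.35
[(-97.0, 191), (-96.5, 191), (-96.0, 191), (-95.5, 191), (-95.0, 191), (-94.5, 191), (-94.0, 186), (-93.5, 176), (-93.0, 138), (-92.5, 102), (-92.0, 70), (-91.5, 60), (-91.0, 56), (-90.5, 56), (-90.0, 56), (-89.5, 61), (-89.0, 71), (-88.5, 85), (-88.0, 96), (-87.5, 102), (-87.0, 104), (-86.5, 105), (-86.0, 105), (-85.5, 105), (-85.0, 105), (-84.5, 105), (-84.0, 105), (-83.5, 105), (-83.0, 105), (-82.5, 105), (-82.0, 105), (-81.5, 105), (-81.0, 105), (-80.5, 105), (-80.0, 105), (-79.5, 105), (-79.0, 106), (-78.5, 105), (-78.0, 106), (-77.5, 106), (-77.0, 108), (-76.5, 116), (-76.0, 137), (-75.5, 161), (-75.0, 184), (-74.5, 191), (-74.0, 195), (-73.5, 196), (-73.0, 196), (-72.5, 196), (-72.0, 196), (-71.5, 196), (-71.0, 196), (-70.5, 196)]
```

View pics/w4c.png

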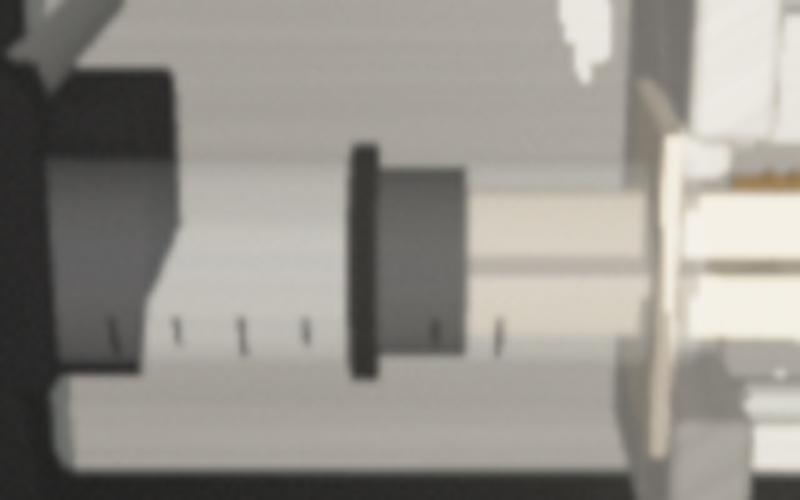

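Taking the stopper as 14 mm long, the rear edge puts the face at y≈-90.1, with the ring centre at -90.3, so they agree within measuring noise. The front edge is now hidden under the ring. I'll retreat, check that the surroundings haven't moved, and hand in.

```bash
python3 - <<'E'
from h import *
import pickle
movel(np.array(read_state()["eef_pos"])+[0,0,80]); wait(.3); st("end")
for n,b in(("side",dict(flask=(278,178,298,235),bottle=(417,232,458,305),beaker=(162,295,203,350))),("scene",dict(flask=(212,250,270,348),beaker=(438,300,482,358)))):
    c0=pickle.load(open(n+".pkl","rb"));c=camera(n); save(c,n+"_end")
    for k,(x0,y0,x1,y1) in b.items():
        d=cv2.absdiff(c0["image"],c["image"])[y0:y1,x0:x1].max(2); print(n,k,"mean diff",d.mean().round(2),"frac>40",(d>40).mean().round(3))
finish_job()
E
```

```text
end 29.33 [1.59, -82.54, 314.14] f [0.3, 0.7, -0.3]
side flask mean diff 3.67 frac>40 0.0
side bottle mean diff 7.55 frac>40 0.048
side beaker mean diff 3.95 frac>40 0.0
scene flask mean diff 2.65 frac>40 0.0
scene beaker mean diff 2.58 frac>40 0.0
the job is handed in; nothing more can be done
```

The stopper is set under the marker ring, and I handed the job in at about 29 s of the 72 s allowed. I rolled the wheel with the closed fingertips pressed on top of its rim, in 10 strokes of up to 20 mm. Pressure mid-stroke was mostly about 10–15 N, above the 5–10 N you listed as enough. The wheel was never gripped, and the pusher block, plunger and ring were not touched.

**Stopper and ring:** the last wrist picture put the stopper face at pump y ≈ -90.1 mm and the ring centre at ≈ -90.3 mm. That leaves about 0.15 mm, still on the near side and inside the measuring noise. The face itself was hidden under the ring, so I worked it out from the stopper's back edge and its 14 mm length. The ring measured -90.2 to -90.3 in every view, so it has not moved.

**Disagreement:** at the look before the last two strokes, the front edge gave about 2.9 mm to go and the back edge about 2.7 mm. I rolled about 2.7 mm, and the back edge then showed 2.6 mm of travel.

**Surroundings:** the before-and-after pictures show no change at the flask or beaker. About 5% of the bottle's pixels changed in the side view. I put that down to the arm's shadow, since the arm never went near the bottle, but I did not look at that picture. The arm finished clear, 314 mm up, with no contact force.

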